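Open the press-and-turn safety jar at the gauge repair desk

ROBOT

A 6-joint arm with a two-finger parallel gripper is mounted at the origin on the work surface. World frame = base frame: x ahead of the robot, y to its left, z up, the work surface at z = 0. Lengths are in mm, angles in degrees, forces in N, time in s.
With the tool pointing down it reaches from about 275 to 775 mm from the base axis. Payload 14.6 kg.
Tool frame: the origin (TCP) lies midway between the tips of the shut fingers; the grasp point (between the pads) lies 19 mm behind it; z points along the fingers, y is the line along which they close (so a half turn about z gives the same grasp; the last joint's range is limited). The gripper opens to 85 mm and grips with 20 to 120 N. Pads are 22 mm wide; open, the fingers measure 114 mm over their backs; the gripper's body (76 mm by 85 mm) begins 54 mm behind the grasp point. The pads swing forward as they close: fully open they stand 13 mm farther back than shut.
Start: joints at [55.674, 15.075, -2.767, 72.158, 0, 81.102], TCP at [225.426, 474.143, 231.278] pointing down, gripper open.
Joint ranges: [-151.79, 151.79], [-50.71, 97.33], [-67.44, 78.34], [-121.81, 120.89], [-77.56, 73.72], [-180, 180]. Speed limits (degrees/s): [108.29, 108.29, 147.25, 159.86, 180, 180].

INTERFACE

Orientations are given as [roll, pitch, yaw] about the fixed x, y, z axes, in that order (R = Rz(yaw) Ry(pitch) Rx(roll)).
In Python, from workcell import arm gives the robot as it stands. The module is installed in compiled form; this text tells all that it offers. Calls block until the motion is done:
- arm.move_ptp(position, orientation): joint-space move of the TCP to a pose.
- arm.move_straight(position, frame=None, vel=150, contact_N=None): straight line of the TCP; frame=None keeps the orientation; vel is the mean speed in mm/s. With contact_N (N) it stops when the force on the tool has changed by that much, and returns True; else False.
- arm.goto_joints(angles): joint-space move.
- arm.open() and arm.close(f_grip=None): open the fingers fully, or close them until they stop; f_grip is the grip in N (None keeps the last).
- arm.hold(seconds).
- arm.inverse_kinematics(position, orientation): joint angles nearest the present ones, or None.
- arm.sense(): the state.
- arm.grab_frame(name): name is "scene" or "top" or "wrist"; returns (picture, depth): 420x560x3 uint8, red, green, blue; 420x560 float32, mm along the optical axis (not along the pixel's ray), 0 where there is no reading.
- arm.get_calibration(name): a dict with "vertical_fov" (degrees; the focal length in pixels is half the picture's height over the tangent of half this angle, whatever the lens; pixels are square), "cx", "cy" (the principal point, pixels), "rvec" (rotation vector, rad) and "tvec" (3), from world to camera coordinates, as OpenCV has them; the wrist camera has in their place "T_tool_cam" (4x4, takes a point from camera to tool coordinates, whose origin is the TCP and whose axes are the flange's). Camera axes: x right, y down, z forward; pixel columns grow to the right and rows downward; lengths in mm; the calibration is good to about 2 mm. A picture is of the moment at which its call begins: read the wrist's pose just before it. get_calibration takes no time and is no camera call.
A pose or a line that the arm cannot do raises arm.PlanningError and nothing moves.
- arm.finish_job(): hands the job in; it is judged then, once.
The state is a dict: "time_s": time; "joint_positions": joint angles; "joint_velocities": joint speeds; "tau": joint torques, N m; "tcp_pos": TCP position; "ee_rot": TCP orientation; "contact_force": force on the tool from outside, world axes, zero at the start; "torque": the same for the moment, N m; "finger_gap": finger opening in mm; "grip_force": force on a finger pad.
Only numpy, scipy, OpenCV 4.12 (cv2) and the standard library are available. Lean on these libraries where they do the work, as an engineer would, in place of code of your own. Each camera call takes 0.05 s, during which the arm holds its last target. There are 200 camera calls.

TASK

Open the squat amber jar in the round steel clamp: press its wide black safety cap down against the spring, turn it anticlockwise (seen from above) while holding it down, then lift it off and set it down, right way up, in the white kidney dish at the foot of the chute. Leave the taller amber bottle standing where it is.

Things in the scene. Friction and masses are not known exactly. Their poses are not given: they have to be found in the camera images.
- cap: Black ribbed round safety cap, 54 mm across, 38 high, 60 g. Origin: centre of its lower edge, z up. A spring lifts it with 7 N; locked until pressed: over 4 mm lets it turn, 6-7 mm is best (12 N), 9 mm is the stop. Held down it is free after 60 deg anticlockwise (75-85 best, no stop before 130), then rises 7 mm and lifts off. Fingertips should stay 3 mm or more above its lower edge.
- jar: Squat amber jar, 64 mm across, fixed in a round steel clamp 92 mm across, 10 high. Origin: centre of the clamp's underside, z up. Heights above it: jar's flat shoulder 65 mm, locked cap's lower edge 74, cap's top 113; under the cap the neck (42 mm across) ends at 84 and a white spring plunger at 107 once the cap is off. At the start the cap's x axis lies along the jar's.
- dish: White enamel kidney dish, fixed. Origin: underside, middle of its bent centre line; x along its length, z up. About 300 mm long, 136 wide; floor 4 mm thick and at least 116 wide, rim 37 mm high. The hollow of the bend faces -y; beyond the +y side, 80 mm or more from the origin, stands the end of the steel chute, 50 mm up and rising away to a shelf.
- tall_bottle: Taller, narrower amber bottle with a small black cap, 46 mm across, 132 high, 250 g, loose on the worktop; not to be opened or shifted. Origin: centre of its underside, z up.
Things that resemble listed ones, but are neither listed nor needed, are in the scene too. What is meant by the jar is not blue, and is the larger of those in its own colour. There is more than one size of the cap; the job needs the larger.

How it is judged:
By the outcome, as a careful person would: the job done as asked, in the order asked, and still so for the second after the job is handed in, with the robot touching nothing.
It also fails if it takes over 48 s, if anything falls off the work surface, if the arm or the gripper's body presses on something with over 40 N, if the wrist force passes 120 N, or if a joint passes its speed limit or range.

## Working session

There is one attempt and no reset: what is moved stays moved. The work goes in short steps, each a Python script; the robot and the scene stay as the last script left them, time stands still between calls to the robot, and variables do not carry over. Pictures are saved under pics/ and viewed, at most 10 in all, crops included, and the job is handed in when it is done.

```bash
mkdir -p pics
cat > h.py <<'E'
import numpy as np, cv2
from workcell import arm
def K(c): 
    f=210/np.tan(np.radians(c["vertical_fov"])/2); return f,c["cx"],c["cy"]
def cloud(name, depth, c, T=None):
    f,cx,cy=K(c); v,u=np.mgrid[0:420,0:560]
    P=np.stack([(u-cx)/f*depth,(v-cy)/f*depth,depth],-1)
    if T is None:
        R=cv2.Rodrigues(np.array(c["rvec"],float))[0]; t=np.array(c["tvec"],float).ravel()
        return (P-t)@R
    return P@T[:3,:3].T+T[:3,3]
E
python3 - <<'E'
from h import *
print(arm.sense())
ims=[]
for n in("scene","top"):
    p,d=arm.grab_frame(n); c=arm.get_calibration(n); print(n,c)
    np.savez(f"{n}.npz",p=p,d=d,X=cloud(n,d,c)); cv2.imwrite(f"pics/{n}.png",p[...,::-1])
print(arm.get_calibration("wrist"))
E
```

```text
{'time_s': 0.0, 'joint_positions': array([ 5.56754452e+01,  1.50999787e+01, -2.80439356e+00,  7.21573590e+01,
       -6.42934068e-04,  8.11032775e+01]), 'joint_velocities': array([-0.08743919,  0.03107168,  0.11433971, -0.05284385,  0.01511306,
       -0.01025967]), 'tau': array([-3.36990030e-03, -6.37629747e+01,  3.84571195e+01,  1.37649055e-02,
       -3.31851279e-04, -7.65055074e-05]), 'tcp_pos': array([225.26313643, 473.9161787 , 230.81069665]), 'ee_rot': array([-1.79938912e+02, -8.91178858e-03,  1.54572163e+02]), 'contact_force': array([-0.0984841 , -0.12051488,  0.71609245]), 'torque': array([ 0.03381445, -0.04801609, -0.03038804]), 'grip_force': 0.0, 'finger_gap': 85.32641931481639}
scene {'vertical_fov': 55.462801188469726, 'cx': 279.5900168993715, 'cy': 215.86556403604376, 'rvec': array([ 1.92533652,  1.65941243, -0.58357929]), 'tvec': array([ -85.5631396 , -372.6828225 , 1328.07767165])}
top {'vertical_fov': 47.91726788120551, 'cx': 280.21143234946726, 'cy': 209.58295322540457, 'rvec': array([ 2.20856446, -2.17873521,  0.04556519]), 'tvec': array([ -11.93795137,  556.15342419, 1136.46821154])}
{'vertical_fov': 60.00702064899253, 'cx': 278.26258298491103, 'cy': 207.1280324874733, 'T_tool_cam': array([[-9.82107475e-04, -9.55596694e-01, -2.94676083e-01,
         7.49265430e+01],
       [ 9.99999447e-01, -8.27635348e-04, -6.48920424e-04,
         5.11730666e-01],
       [ 3.76221869e-04, -2.94676558e-01,  9.55596978e-01,
        -1.42459612e+02],
       [ 0.00000000e+00,  0.00000000e+00,  0.00000000e+00,
         1.00000000e+00]])}
```

View pics/scene.png

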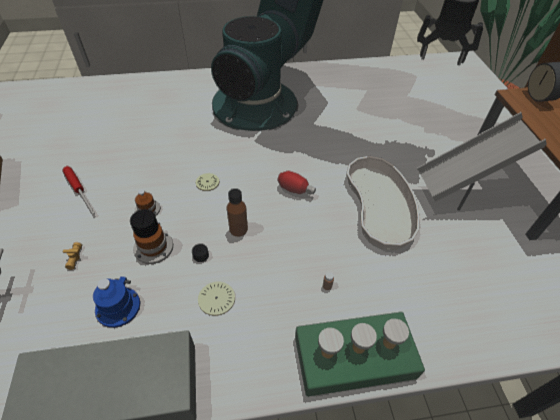

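View pics/top.png

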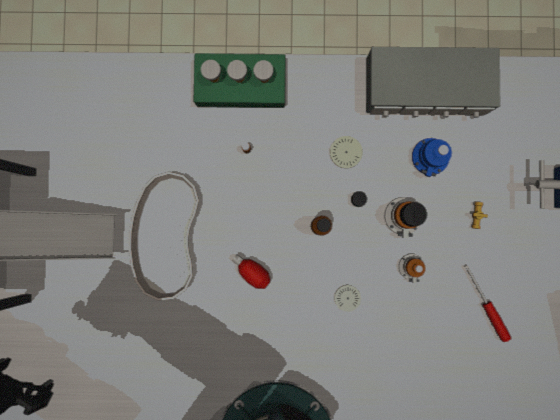

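Candidates for the jar:
- Large amber jar in its clamp with the wide black cap: top (407,213), scene (148,232).
- Small amber jar: top (413,267).
- Blue jar: top (432,155).
- Tall bottle: top (321,224).
- Small loose cap: top (359,199).

The first fits: it is amber, the larger of its colour, and carries the larger black cap. I'll confirm with a crop and measure.

Run:
```python
from h import *
t=np.load("top.npz");s=np.load("scene.npz")
cv2.imwrite("pics/crop.png",np.hstack([cv2.resize(s['p'][170:290,80:280,::-1],(500,300),interpolation=2)[:, :400],cv2.resize(t['p'][140:290,300:460,::-1],(400,375),interpolation=2)[:300]]))
def top_of(z,uv,r,dz=6,n=""):
    X=z['X'];u,v=uv;W=X[v-r:v+r,u-r:u+r].reshape(-1,3); W=W[z['d'][v-r:v+r,u-r:u+r].ravel()>0]
    h=np.percentile(W[:,2],99.5); q=W[W[:,2]>h-dz]
    c,rad=cv2.minEnclosingCircle(q[:,:2].astype(np.float32))
    print(n,"top z",round(h,1),"mean",q.mean(0).round(1),"circ",np.round(c,1),round(rad,1),len(q))
top_of(t,(410,213),25,n="jar top");top_of(s,(146,222),22,n="jar scene")
top_of(t,(321,224),16,n="bottle top");top_of(s,(237,205),18,n="bottle scene")
top_of(t,(413,267),18,n="small jar");top_of(t,(432,155),24,n="blue");top_of(t,(359,199),12,n="small cap")
# dish: points with z 25..45 in region
for z,(u0,u1,v0,v1),n in((t,(127,207,165,303),"top"),(s,(340,422,150,252),"scene")):
    W=z['X'][v0:v1,u0:u1].reshape(-1,3); W=W[(W[:,2]>30)&(W[:,2]<45)]
    print(n,"dish rim z",np.median(W[:,2]),"min",W.min(0),"max",W.max(0), cv2.minAreaRect(W[:,:2].astype(np.float32)),len(W))
    h,e=np.histogram(W[:,2],6);print(h,e.round())
W=t['X'][:, :140].reshape(-1,3);W=W[(W[:,2]>45)&(W[:,2]<120)];print("chute min",W.min(0),W.max(0))
```

```text
jar top top z 117.2 mean [ 546.8 -304.   113.6] circ [ 546.6 -303.6] 26.7 374
jar scene top z 114.6 mean [ 548.4 -301.2  112.2] circ [ 546.5 -301.2] 27.8 387
bottle top top z 135.6 mean [ 518.9 -100.6  132.4] circ [ 518.9 -100.4] 14.8 136
bottle scene top z 133.9 mean [520.8 -98.1 131.9] circ [519.3 -98.9] 16.7 125
small jar top z 71.8 mean [ 422.8 -324.9   70.2] circ [ 423.1 -325. ] 7.5 38
blue top z 102.9 mean [ 692.9 -371.   101. ] circ [ 692.7 -371.2] 11.3 78
small cap top z 31.3 mean [ 585.7 -193.8   27.7] circ [ 585.  -194.5] 18.1 130
top dish rim z 35.853872517792254 min [337.09776706 192.07131459  30.03307643] max [641.95102858 356.2346819   42.59062122] ((489.99932861328125, 276.77716064453125), (158.5784454345703, 305.8316650390625), 86.52413940429688) 858
[ 64 148 285 249  98  14] [30. 32. 34. 36. 38. 40. 43.]
scene dish rim z 36.25125301686174 min [338.6265721  193.56431306  30.00018582] max [644.94297014 360.17012186  41.3249212 ] ((492.37646484375, 278.78350830078125), (158.9808349609375, 306.0107727050781), 86.2708511352539) 682
[ 56  63 149 255 142  17] [30. 32. 34. 36. 38. 39. 41.]
chute min [322.28083579 373.67988523  45.06369513] [652.68657272 623.55095999 119.98069164]
```

View pics/crop.png

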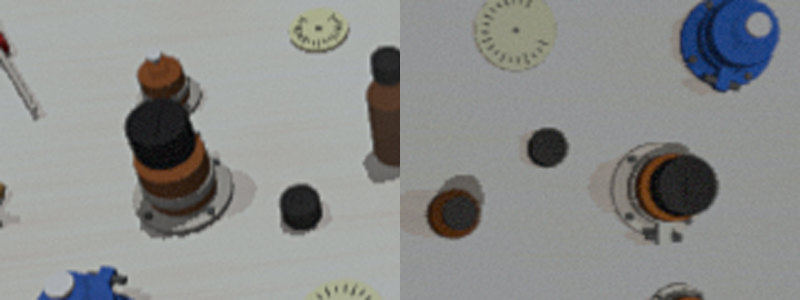

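The crop confirms it: the large amber jar carries the wide black cap (crop left (163,130), crop right (685,187)). The smaller amber jar and the loose small cap are decoys. Next I go above the jar and refine with the wrist camera.

Run:
```python
from h import *
from scipy.spatial.transform import Rotation as Ro
arm.move_ptp([546.6,-302.4,225],[180,0,111])
arm.hold(0.3)
s=arm.sense();print(s['time_s'],s['tcp_pos'],s['ee_rot'],s['joint_positions'],s['contact_force'])
p,d=arm.grab_frame("wrist");c=arm.get_calibration("wrist")
T=np.eye(4);T[:3,:3]=Ro.from_euler('xyz',s['ee_rot'],degrees=True).as_matrix();T[:3,3]=s['tcp_pos'];T=T@c["T_tool_cam"]
X=cloud("w",d,c,T);
for zmin,zmax in((107,122),(8,14)):
    m=(X[...,2]>zmin)&(X[...,2]<zmax)&(np.hypot(X[...,0]-547,X[...,1]+302)<55)&(d>0)
    q=X[m]; c0,r=cv2.minEnclosingCircle(q[:,:2].astype(np.float32)); print(np.median(q[:,2]),q.mean(0),c0,r,len(q))
cv2.imwrite("pics/w1.png",p[...,::-1])
```

```text
3.35 [ 546.70667004 -302.1865141   225.01025397] [1.79998145e+02 5.49902636e-04 1.11018169e+02] [-3.64007680e+01  2.52350609e+01  1.19218180e+01  7.66852947e+01
  1.26721274e-03  3.25810630e+01] [ 1.07159255  0.51377793 -0.3024655 ]
112.02952771846621 [ 546.69566142 -301.00274614  112.08560539] (546.9830932617188, -301.8205871582031) 27.056943893432617 4002
9.993628529824264 [ 543.62864887 -280.20436145   10.11919833] (547.2149658203125, -302.15167236328125) 45.764339447021484 1677
```

View pics/w1.png

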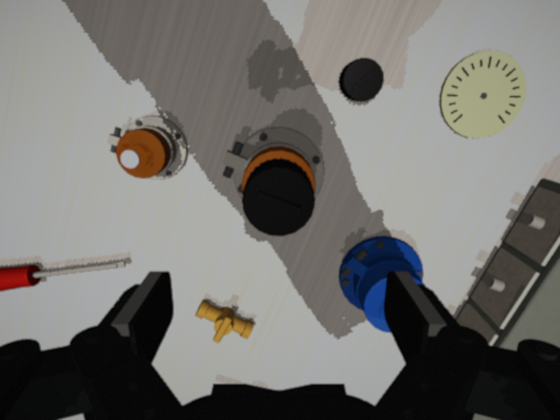

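The wrist picture shows the cap at (278,198), centred at (547.0,-302.0) with its top at about 112. The clamp circle agrees, and the fingers have clear space on both sides. Next: descend and grip.

Run:
```python
from h import *
arm.move_straight([547,-302,125],vel=120)
print(arm.move_straight([547,-302,79],vel=60,contact_N=15))
arm.close(70); arm.hold(0.2)
s=arm.sense();print({k:np.round(s[k],1) for k in('time_s','tcp_pos','contact_force','torque','finger_gap','grip_force','joint_positions')})
p,d=arm.grab_frame("wrist");cv2.imwrite("pics/w2.png",p[...,::-1])
```

```text
False
{'time_s': np.float64(5.9), 'tcp_pos': array([ 547.1, -302.2,   79.6]), 'contact_force': array([-1.1,  0.3,  6.4]), 'torque': array([0. , 0.4, 0. ]), 'finger_gap': np.float64(52.9), 'grip_force': np.float64(71.9), 'joint_positions': array([-36.4,  29.2,  -4.5,  56.3,  -0. ,  32.6])}
```

View pics/w2.png

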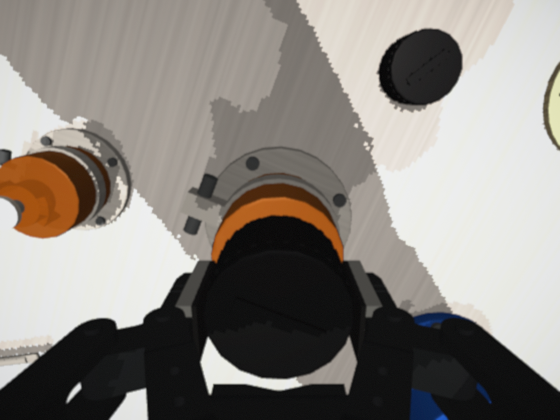

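The cap is held squarely between the pads, centred around (280,310). Next: press down and check.

Run:
```python
from h import *
def st():
    s=arm.sense();print({k:np.round(s[k],2) for k in('time_s','tcp_pos','contact_force','torque','finger_gap','grip_force')})
for z in(76,72.6):
    arm.move_straight([547,-302,z],vel=20); arm.hold(0.2); st()
```

```text
{'time_s': np.float64(6.45), 'tcp_pos': array([ 547.08, -302.18,   76.75]), 'contact_force': array([-1.78,  0.84,  8.87]), 'torque': array([ 0.16,  0.56, -0.04]), 'finger_gap': np.float64(53.01), 'grip_force': np.float64(72.16)}
{'time_s': np.float64(6.97), 'tcp_pos': array([ 547.13, -302.23,   73.55]), 'contact_force': array([-3.43,  1.22, 11.12]), 'torque': array([0.18, 0.67, 0.01]), 'finger_gap': np.float64(53.1), 'grip_force': np.float64(72.42)}
```

Run:
```python
from h import *
def st():
    s=arm.sense();print({k:np.round(s[k],2) for k in('time_s','tcp_pos','ee_rot','contact_force','torque','finger_gap','grip_force')})
P=[547,-302,71.9]
arm.move_straight(P,vel=20); st()
for a in(10,30,50,70,80):
    q=arm.inverse_kinematics(P,[180,0,111+a]); arm.goto_joints(q); st()
p,d=arm.grab_frame("wrist");cv2.imwrite("pics/w3.png",p[...,::-1])
```

```text
{'time_s': np.float64(7.22), 'tcp_pos': array([ 547.14, -302.25,   72.88]), 'ee_rot': array([1.7998e+02, 7.0000e-02, 1.1099e+02]), 'contact_force': array([-3.65,  1.84, 10.47]), 'torque': array([0.23, 0.65, 0.01]), 'finger_gap': np.float64(52.91), 'grip_force': np.float64(72.43)}
{'time_s': np.float64(7.51), 'tcp_pos': array([ 547.45, -302.36,   73.01]), 'ee_rot': array([1.7996e+02, 1.0000e-01, 1.2105e+02]), 'contact_force': array([-2.55,  0.87, 11.3 ]), 'torque': array([0.11, 0.39, 0.02]), 'finger_gap': np.float64(52.7), 'grip_force': np.float64(72.58)}
{'time_s': np.float64(7.93), 'tcp_pos': array([ 547.69, -302.44,   73.13]), 'ee_rot': array([1.7999e+02, 1.4000e-01, 1.4103e+02]), 'contact_force': array([-0.16,  0.72, 11.96]), 'torque': array([0.09, 0.18, 0.02]), 'finger_gap': np.float64(52.91), 'grip_force': np.float64(72.56)}
{'time_s': np.float64(8.36), 'tcp_pos': array([ 547.75, -302.5 ,   73.14]), 'ee_rot': array([-1.7996e+02,  1.4000e-01,  1.6103e+02]), 'contact_force': array([ 0.39, -0.06, 11.1 ]), 'torque': array([ 0.06,  0.08, -0.01]), 'finger_gap': np.float64(52.62), 'grip_force': np.float64(72.56)}
{'time_s': np.float64(8.78), 'tcp_pos': array([ 547.77, -302.52,   73.15]), 'ee_rot': array([-1.7991e+02,  1.2000e-01, -1.7897e+02]), 'contact_force': array([ 0.04,  0.68, 10.67]), 'torque': array([0.02, 0.04, 0.07]), 'finger_gap': np.float64(52.93), 'grip_force': np.float64(72.56)}
{'time_s': np.float64(9.07), 'tcp_pos': array([ 547.8 , -302.51,   73.14]), 'ee_rot': array([-1.7989e+02,  1.1000e-01, -1.6894e+02]), 'contact_force': array([-0.03,  0.04, 10.51]), 'torque': array([0.06, 0.03, 0.04]), 'finger_gap': np.float64(52.94), 'grip_force': np.float64(72.56)}
```

View pics/w3.png

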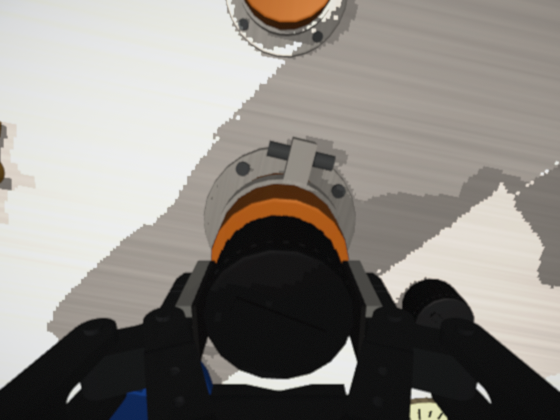

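The cap's mark is at the same place in the gripper, (280,312), as before the turn, so the cap turned the full 80° without slipping. Next: lift.

Run:
```python
from h import *
def st():
    s=arm.sense();print({k:np.round(s[k],2) for k in('time_s','tcp_pos','contact_force','finger_gap','grip_force')})
print(arm.move_straight([547,-302,84],vel=40,contact_N=25));st()
arm.move_straight([547,-302,115],vel=50);st()
arm.move_straight([547,-302,225],vel=150);arm.hold(.2);st()
p,d=arm.grab_frame("wrist");cv2.imwrite("pics/w4.png",p[...,::-1])
```

```text
False
{'time_s': np.float64(9.57), 'tcp_pos': array([ 547.19, -302.19,   84.06]), 'contact_force': array([ 1.56, -0.96,  1.93]), 'finger_gap': np.float64(53.03), 'grip_force': np.float64(72.71)}
{'time_s': np.float64(10.34), 'tcp_pos': array([ 546.91, -301.93,  114.82]), 'contact_force': array([ 0.15, -0.03, -1.54]), 'finger_gap': np.float64(52.67), 'grip_force': np.float64(73.16)}
{'time_s': np.float64(11.42), 'tcp_pos': array([ 546.75, -301.82,  224.23]), 'contact_force': array([-0.9 , -0.33, -1.11]), 'finger_gap': np.float64(53.09), 'grip_force': np.float64(73.18)}
```

View pics/w4.png

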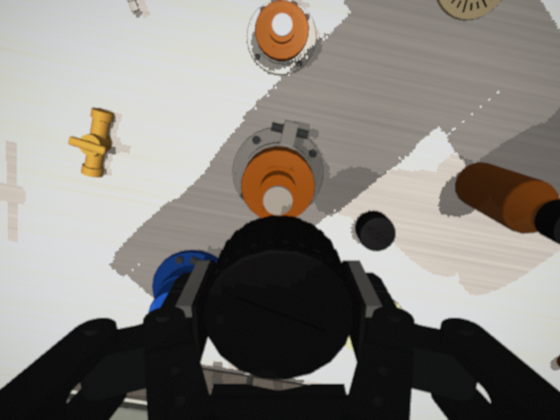

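The cap is off and held; the open neck and white plunger show at (278,200), and the bottle stands undisturbed at (515,200). Now I carry the cap to the dish, with the fingers closing along the dish's length and clear of the chute.

Run:
```python
from h import *
def st():
    s=arm.sense();print({k:np.round(s[k],2) for k in('time_s','tcp_pos','ee_rot','contact_force','finger_gap','grip_force')})
arm.move_ptp([490,287,200],[180,0,-90]);st()
arm.move_straight([490,287,40],vel=120);arm.hold(.2);st()
print(arm.move_straight([490,287,7],vel=25,contact_N=6));st()
p,d=arm.grab_frame("scene");cv2.imwrite("pics/s2.png",cv2.resize(p[100:300,300:500,::-1],(600,600)))
```

```text
{'time_s': np.float64(13.6), 'tcp_pos': array([490.5 , 286.34, 199.98]), 'ee_rot': array([-1.800e+02, -1.000e-02, -9.008e+01]), 'contact_force': array([-0.99, -0.07, -1.25]), 'finger_gap': np.float64(52.75), 'grip_force': np.float64(73.16)}
{'time_s': np.float64(15.28), 'tcp_pos': array([490.17, 287.09,  40.35]), 'ee_rot': array([-1.7997e+02,  1.0000e-02, -9.0000e+01]), 'contact_force': array([ 0.77, -0.06, -0.18]), 'finger_gap': np.float64(52.95), 'grip_force': np.float64(73.18)}
True
{'time_s': np.float64(16.38), 'tcp_pos': array([489.91, 286.95,   9.99]), 'ee_rot': array([ 1.7999e+02, -1.0000e-02, -9.0000e+01]), 'contact_force': array([-0.79, -0.88,  7.16]), 'finger_gap': np.float64(53.14), 'grip_force': np.float64(73.83)}
```

View pics/s2.png

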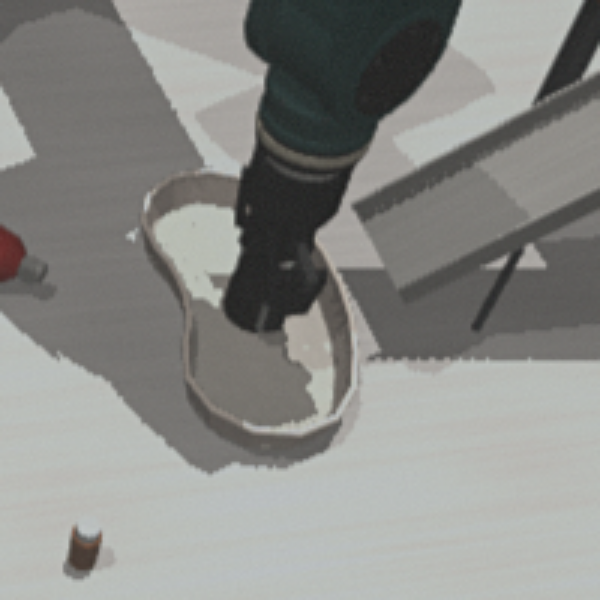

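The crop shows the gripper with the cap on the dish floor, mid-dish at (265,310) and clear of rim and chute. Contact came at the expected height (10 mm), so I release and retreat.

Run:
```python
from h import *
arm.open();arm.move_straight([490,287,60],vel=60);arm.move_straight([490,287,230],vel=150)
arm.move_ptp([400,60,300],[180,0,-90]);arm.hold(.5)
s=arm.sense();print(s['time_s'],s['contact_force'],s['finger_gap'])
for n in("top","scene"):
    p,d=arm.grab_frame(n);X=cloud(n,d,arm.get_calibration(n))
    for b,(x,y),r,lo in(("cap",(490,287),45,30),("bottle",(519,-100),30,126)):
        q=X[(np.hypot(X[...,0]-x,X[...,1]-y)<r)&(X[...,2]>lo)&(d>0)]; print(n,b,q.mean(0) if len(q) else None,q[:,2].max() if len(q) else 0,len(q))
    cv2.imwrite(f"pics/f_{n}.png",p[...,::-1])
```

```text
20.6333 [ 0.01132751 -0.66523295 -0.67883933] 85.70605612354787
top cap [489.51676113 282.89458376  41.13304397] 47.65515010887873 432
top bottle [ 518.96737669 -100.26886396  132.29321542] 137.84068403341448 152
scene cap [494.4224578  284.6087863   40.99110215] 47.509161678821 322
scene bottle [521.49243189 -97.98026694 131.41704886] 134.99968054863962 134
```

View pics/f_scene.png

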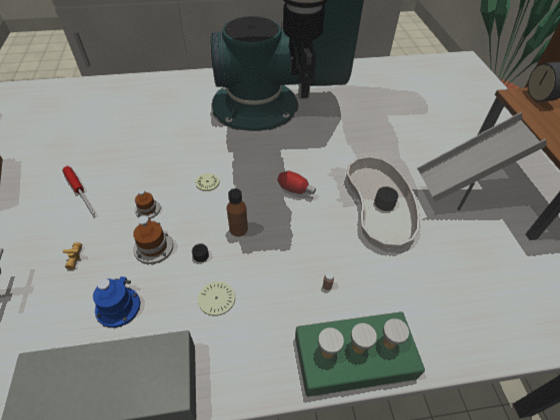

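The cap stands upright in the dish at (386,200), the jar at (150,238) is open, and the bottle at (237,213) hasn't moved.

```bash
python3 -c "
from workcell import arm
print(arm.finish_job())"
```

```text
the job is handed in; nothing more can be done
None
```

The amber jar is open, its black cap stands right way up in the kidney dish, the tall bottle is where it was, and the job was handed in at about 21 s.

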